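Hold the spice tin open for a jar refill

TASK

I am about to refill the empty spice jar with cinnamon sticks from the hinged aluminium tin: take the jar's red cap, which is already unscrewed and only rests on it, and set it down gently, rim down and flat in the round recess of the bamboo tray. Then raise the tin's sprung lid and keep hold of it open at 60 degrees so that I can reach in; you finish while holding it there, without letting go. Leave the jar and everything else standing where it is.

Things in the scene. Friction and masses are not known exactly. Their poses are not given: they have to be found in the camera images.
- cap: Red flip-top cap of the empty jar: diameter 44 mm, height 28 mm, hollow below (inner diameter 39 mm, 23 mm deep), 14 to 28 g. Origin: centre of its rim (open underside); z points out of the closed top, so z up means rim down. It starts loose on jar_empty's neck, rim 73 mm above the jar's foot, and lifts straight off after 23 mm. Thumb tab and hinge nub (3 mm out, near the top) are not solid.
- jar_empty: The empty clear glass spice jar, the only one with nothing in it: body diameter 48 mm up to 66 mm, neck diameter 34 mm, 96 mm high without its cap, 101 mm with it, loose, 160 g. Origin: centre of its foot, z up. It stands on the pine shelf, whose top is 90 mm above the worktop, and must stay there.
- jar_yellow: Bystander: full spice jar (yellow contents) with red cap screwed on, 48 mm diameter, 101 mm high, loose on the shelf. Origin: centre of its foot.
- jar_green: Bystander: full spice jar (green contents) with red cap screwed on, 48 mm diameter, 101 mm high, loose on the shelf. Origin: centre of its foot.
- salt_cellar: Bystander: white ceramic salt cellar with knobbed top, 76 mm diameter, 85 mm high, loose on the shelf. Origin: centre of its foot.
- cezve: Bystander: stainless steel cezve (coffee pot) standing loose on the worktop, foot diameter 82 mm, 75 mm high; its long handle runs along its own -x (roughly towards the robot), out to 165 mm from the centre and 98 mm high. Origin: centre of its foot.
- tray: Bamboo tray, a flat slab 80 x 170 x 16 mm (x, y, z), fixed on the worktop. Origin: centre of its underside. It has a round recess 52 mm across and 6 mm deep at y = -45 mm, and an oblong groove with a small spoon lying in it on its +y half.
- recess (a point): Centre of the floor of the tray's round recess, 10 mm above the worktop and 6 mm below the tray's top face; z up.
- tin: Hinged aluminium tin, 90 x 110 x 90 mm (x deep, y wide, z high), fixed on the shelf, with cinnamon sticks inside. Origin: centre of its underside; its front faces its own -x (towards the robot), the hinge is along its rear top edge. Lid skirt front lies 49 mm in front of the origin; the thumb tongue reaches out to 78 mm in front of it.
- lid_hinge (a point): Point on the lid's hinge axis, middle of the tin's rear top edge (45 mm behind and 90 mm above the tin's origin). The axis runs along the tin's y.
- lid_grip (a point): Middle of the round bead (10 mm diameter, 30 mm long along the tin's y, flat ends) at the free end of the thumb tongue on the lid's front edge; moves with the lid. Closed: 118 mm in front of the hinge axis, 1 mm above it, 24 mm clear of the lid's front skirt. It can be pinched by its two ends from above and turns between the pads as the lid rises.
- tin_lid (a joint): Lid angle in rad: 0 closed, growing as the front edge rises; 1.047 is 60 degrees; stop at 1.75. Gravity (80 g lid) and a light hinge spring shut it from any angle when let go; holding it at 60 degrees takes about 1 N at the bead.
Not all that is in view belongs to the job. There is more than one size of the cap; the job needs the larger.

How it is judged (in metres and radians):
On the way, in this order (a step that is already met when the one before it is completed fails the run):
1. the cap lies rim down in the round recess of the tray, let go, with the tin still shut (horizontal distance between cap and recess below 0.006 m and z of cap in the frame of recess between -0.003 and 0.003 m and angle between cap's own z axis and vertical below 0.1 rad and contact force between the fingers and cap below 0.05 N and linear speed of cap below 0.02 m/s and value of joint tin_lid below 0.1 rad), for 0.2 s.
2. the tin's lid has been raised by the fingers (value of joint tin_lid above 0.92 rad and contact force between the fingers and tin above 0.3 N), for 0.2 s.
At the end, for the whole second after the job is handed in: Fingers hold the lid still at 60 degrees (within 7), touching with 0.3 N or more, nothing else on the tin; cap released, still, rim down, level within 6 degrees, on the recess floor within 3 mm and 6 mm of centre; empty jar and bystanders upright (within 8 degrees) within 25 mm of their start (value of joint tin_lid between 0.925 and 1.169 rad and velocity of joint tin_lid between -0.05 and 0.05 rad/s and contact force between the fingers and tin above 0.3 N and horizontal distance between cap and recess below 0.006 m and z of cap in the frame of recess between -0.003 and 0.003 m and angle between cap's own z axis and vertical below 0.1 rad and contact force between each of the fingers, tin and cap below 0.05 N and linear speed of cap below 0.02 m/s and distance of each of jar_yellow, jar_green, jar_empty, salt_cellar, cezve from where it was at the start of the episode below 0.025 m and angle between each of jar_yellow, jar_green, jar_empty, salt_cellar, cezve's own z axis and vertical below 0.15 rad and contact force between tin and jar_yellow below 0.05 N and contact force between tin and jar_green below 0.05 N and contact force between tin and jar_empty below 0.05 N and contact force between tin and salt_cellar below 0.05 N and contact force between tin and cezve below 0.05 N); the arm keeps its last pose, push and grip.
It fails at once if a jar, the salt cellar or the cezve is shoved away (over 30 mm) (distance of any of jar_yellow, jar_green, jar_empty, salt_cellar, cezve from where it was at the start of the episode above 0.03 m).
It fails at once if a jar, the salt cellar or the cezve is knocked over (tilted over 20 degrees) (angle between any of jar_yellow, jar_green, jar_empty, salt_cellar, cezve's own z axis and vertical above 0.35 rad).
It fails at once if the cap is dropped (falls free at over 0.6 m/s) (linear speed of cap above 0.6 m/s and contact force between the fingers and cap below 0.01 N).
It also fails if it takes over 67 s, if anything falls off the work surface, if the arm or the gripper's body presses on something with over 40 N, if the wrist force passes 120 N, or if a joint passes its speed limit or range.

ROBOT

A 6-joint arm with a two-finger parallel gripper is mounted at the origin on the work surface. World frame = base frame: x ahead of the robot, y to its left, z up, the work surface at z = 0. Lengths are in mm, angles in rad, forces in N, time in s.
With the tool pointing down it reaches from about 350 to 975 mm from the base axis. Payload 7.1 kg.
Tool frame: the origin (TCP) lies at the very end of the fingers, on their centre line; the grasp point (between the pads) lies 19 mm behind it; z points along the fingers, y is the direction in which the jaws open and shut (so a half turn about z gives the same grasp; the last joint's range is limited). The gripper opens to 88 mm and grips with 3 to 60 N. Pads are 20 mm wide; open, the fingers measure 115 mm over their backs; the gripper's body (75 mm by 178 mm) begins 61 mm behind the grasp point.
Start: joints at [-1.309, 0.423, 1.63, -0, 1.089, -0.019], TCP at [173.221, -600.499, 222.675] pointing down, gripper open.
Joint ranges: [-3, 3], [-0.9, 2.11], [0.09, 2.58], [-1.31, 4.45], [0.11, 2.69], [-2.54, 2.54]. Speed limits (rad/s): [2.39, 2.39, 3.01, 3.14, 3.14, 3.14].

INTERFACE

Orientations are given as a rotation vector (axis times angle).
In Python, from workcell import monitor, vision, order, find_in, regions_of, place_of gives the robot as it stands. The module is installed in compiled form; this text tells all that it offers.
- The arm moves only by the tool carry_out, never from a script. Its argument "targets" is a list of rows, each a list of 3 entries, a list of its own where there are three numbers: the turn, a rotation vector about the world's x, y, z in degrees, then the shift along the world's x, y, z in mm, then the finger opening in mm, from 0 to 87.8. In form: [[[rx, ry, rz], [x, y, z], hand], ...]. A call has 1 to 10 rows; each row is the pose to reach, as a shift and turn from the pose commanded when the call began; what a row does not reach only later rows make up. A row lasts 1/12 s, in which the tool goes at most 41.7 mm and 7.16 degrees, less where a joint would pass 70% of its speed; a pose out of reach is approached as far as the arm can. A call with a gripper value outside its range is refused whole. The fingers move at their own pace and stop on an object; the grip force is fixed at half the most. Time passes only in rows, so rows that repeat a pose let the fingers close. It gives the time, the measured TCP pose, the force and the opening at its end, in the units of the state.
- monitor.get_obs(): the state, without advancing time (a new reading comes with each control period).
- vision.get_image(name): name is "scene" or "top" or "wrist"; returns the picture (384x512x3 uint8, red, green, blue); there is no depth.
- vision.camera_model(name): a dict with "K" (3x3 intrinsics, pixels), "rvec" (rotation vector, rad) and "tvec" (3), from world to camera coordinates, as OpenCV has them. Camera axes: x right, y down, z forward; pixel columns grow to the right and rows downward; lengths in mm; the calibration is good to about 2 mm. A picture is of the moment at which its call begins: read the wrist's pose just before it. camera_model takes no time and is no camera call; for the wrist camera it gives the pose at the moment of the call.
- order.close_job(): hands the job in, once; it reports no verdict.
Trained networks look in the newest picture that a camera, given by its name, has taken for a name from the list of things; names that differ only in an ending like _2 or _b are one class to them, and where a whole thing is asked for, a point or a joint stands for the part that bears it (a point fixed in the world has none). Each returns a list of dicts, best first, with "confidence" (0 to 1); they miss things now and then, are a little off and sometimes report something else, mostly with a low value. They report only what shows in the picture. A call takes as long as a camera call. They do not tell look-alikes from the thing itself.
- find_in(query, camera): "point" ([x, y, z] in mm, in the coordinates of the camera as it stood for that picture, good to about 4 mm: the middle of the surface that is visible of it).
- regions_of(query, camera): "mask" (384x512 bool, what is visible of it).
- place_of(query, camera): "point" ([x, y, z] in mm, in the coordinates of the camera as it stood for that picture, good to about 4 mm: a listed point, or the origin of a listed thing).
The state is a dict: "t": time; "qpos": joint angles; "qvel": joint speeds; "joint_torque": joint torques, N m; "ee_pos": TCP position; "orientation": TCP orientation; "ft_force": force on the tool from outside, world axes, zero at the start; "moment": the same for the moment, N m; "width": finger opening in mm.
Only numpy, scipy, OpenCV 4.12 (cv2) and the standard library are available. Lean on these libraries where they do the work, as an engineer would, in place of code of your own. Each camera call takes 0.05 s, during which the arm holds its last target.

## Working session

There is one attempt and no reset: what is moved stays moved. The work goes in short steps, Python scripts to look and compute and a tool call to move; the robot and the scene stay as the last step left them, time stands still between calls to the robot, and variables do not carry over. Pictures are saved under pics/ and viewed, and the job is handed in when it is done.

Besides the shell and the picture viewer there is one more tool, called after "Emit:" by a JSON object that holds its "api" and its "payload", one argument or row to a line. carry_out: Moves the arm, as the interface text tells. Its arguments: {"type":"object","properties":{"targets":{"type":"array","items":{"type":"array"}}},"required":["targets"]}

```bash
mkdir -p pics; cat > h.py <<'E'
import numpy as np, cv2
from workcell import monitor, vision, order, find_in, regions_of, place_of
def cam(n):
    m=vision.camera_model(n); R=cv2.Rodrigues(np.array(m["rvec"],float))[0]
    return np.array(m["K"],float),R,np.array(m["tvec"],float).ravel()
def w(p,n):
    K,R,t=cam(n); return R.T@(np.array(p)-t)
def proj(P,n):
    K,R,t=cam(n); c=K@(R@np.array(P,float)+t); return c[:2]/c[2]
def ray(u,v,n,z):
    K,R,t=cam(n); d=R.T@np.linalg.solve(K,[u,v,1.]); o=-R.T@t
    return o+d*(z-o[2])/d[2]
def shot(n,f):
    im=vision.get_image(n); cv2.imwrite("pics/"+f,im[:,:,::-1]); return im
E
python3 - <<'E'
from h import *
print(monitor.get_obs())
for n in("scene","top","wrist"):
    shot(n,n+"0.png"); K,R,t=cam(n); print(n,K[0,0],(-R.T@t).round(),R[2].round(2))
E
```

```text
{'t': 0.0, 'qpos': array([-1.30899870e+00,  4.23865336e-01,  1.63066957e+00, -2.70572924e-06,
        1.08858361e+00, -1.90105926e-02]), 'qvel': array([-8.63207490e-05, -2.01528321e-05,  4.22588855e-04,  1.09634308e-03,
        3.70737468e-04,  8.42091310e-04]), 'joint_torque': array([-2.09427722e-03, -5.44630337e+01, -2.73674852e+01,  6.42065727e-02,
        2.26982567e-02, -1.37584098e-04]), 'ee_pos': array([ 173.08439018, -599.98879455,  221.89442231]), 'orientation': array([-3.10917815e+00, -4.39434737e-01,  2.93840018e-04]), 'ft_force': array([ 0.03916863,  0.09354003, -0.38926304]), 'moment': array([-0.00375556, -0.0246194 ,  0.02272066]), 'width': 87.79321506838649}
scene 408.5530657435388 [ 936. -568.  870.] [-0.37  0.57 -0.73]
top 388.7516765280258 [418.  -9. 909.] [ 0.2   0.04 -0.98]
wrist 329.0584335845217 [ 242. -581.  384.] [-0.25 -0.07 -0.96]
```

View pics/scene0.png

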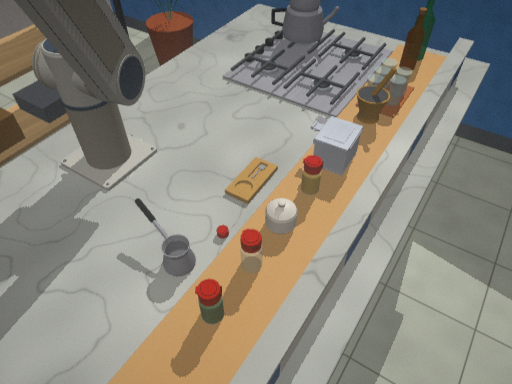

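View pics/top0.png

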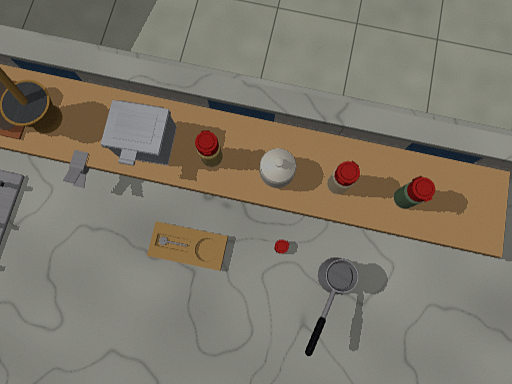

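```bash
python3 - <<'E'
from h import *
for n in("scene","top"):
    for q in ("cap","jar_empty","jar_yellow","jar_green","salt_cellar","cezve","tray","recess","tin","lid_hinge","lid_grip"):
        r=place_of(q,n)
        print(n,q,[(round(d["confidence"],2),w(d["point"],n).round(),proj(w(d["point"],n),n).round()) for d in r[:5]])
E
```

```text
scene cap [(0.87, array([ 637., -140.,  164.]), array([250., 243.])), (0.53, array([487., -56.,   1.]), array([222., 234.]))]
scene jar_empty [(0.61, array([ 640., -142.,   93.]), array([251., 263.])), (0.36, array([ 639., -284.,   88.]), array([213., 313.]))]
scene jar_yellow [(0.88, array([639., 138.,  92.]), array([309., 188.]))]
scene jar_green [(0.7, array([ 636., -284.,   86.]), array([212., 313.])), (0.31, array([ 455., -183.,   -3.]), array([182., 263.]))]
scene salt_cellar [(0.67, array([632.,  -8.,  85.]), array([278., 225.]))]
scene cezve [(0.56, array([ 451., -182.,   -3.]), array([181., 262.])), (0.35, array([ 638., -138.,  165.]), array([251., 243.]))]
scene tray [(0.94, array([442., 158.,  -0.]), array([252., 180.]))]
scene recess [(0.78, array([440., 112.,   7.]), array([243., 188.])), (0.31, array([635., 285.,  92.]), array([332., 157.]))]
scene tin [(0.83, array([636., 285.,  91.]), array([332., 157.]))]
scene lid_hinge [(0.85, array([685., 288., 180.]), array([354., 138.]))]
scene lid_grip [(0.67, array([570., 280., 180.]), array([314., 125.])), (0.59, array([440.,
[... 275 characters left out ...]
,  91.]), array([213., 157.]))]
top jar_green [(0.88, array([ 641., -284.,   93.]), array([404., 197.])), (0.62, array([639., 139.,  92.]), array([212., 157.]))]
top salt_cellar [(0.61, array([636.,  -5.,  90.]), array([276., 172.]))]
top cezve [(0.79, array([ 451., -190.,   -4.]), array([336., 276.])), (0.22, array([439., 156.,   1.]), array([188., 248.]))]
top tray [(0.81, array([445., 158.,  -2.]), array([188., 245.]))]
top recess [(0.74, array([441., 109.,   8.]), array([208., 251.]))]
top tin [(0.91, array([638., 283.,  89.]), array([149., 144.]))]
top lid_hinge [(0.58, array([685., 289., 180.]), array([140., 107.]))]
top lid_grip [(0.67, array([567., 283., 183.]), array([125., 162.]))]
```

The red caps are in the scene picture at (313,163) on the yellow jar, (251,240) on the jar with the clear body, and (209,292) on the green jar. A small loose one lies at (222,231) on the worktop. By the description I want the one at (251,240), so I'll check it in a close crop.

```bash
python3 - <<'E'
from h import *
s=cv2.imread("pics/scene0.png"); t=cv2.imread("pics/top0.png")
a=cv2.resize(s[190:330,180:320],(400,400),interpolation=cv2.INTER_CUBIC)
b=cv2.resize(t[80:220,40:180],(400,400),interpolation=cv2.INTER_CUBIC)
cv2.imwrite("pics/crop0.png",np.hstack([a,b]))
c=cv2.resize(s[105:205,220:370],(600,400),interpolation=cv2.INTER_CUBIC)
cv2.imwrite("pics/crop1.png",c)
for uv in((78,165),(72,182),(128,188)): print(uv,ray(*uv,"top",0).round(),ray(*uv,"top",90).round())
E
```

```text
(78, 165) [573. 466.   0.] [558. 419.  90.]
(72, 182) [530. 467.   0.] [519. 420.  90.]
(128, 188) [545. 332.   0.] [532. 299.  90.]
```

View pics/crop0.png

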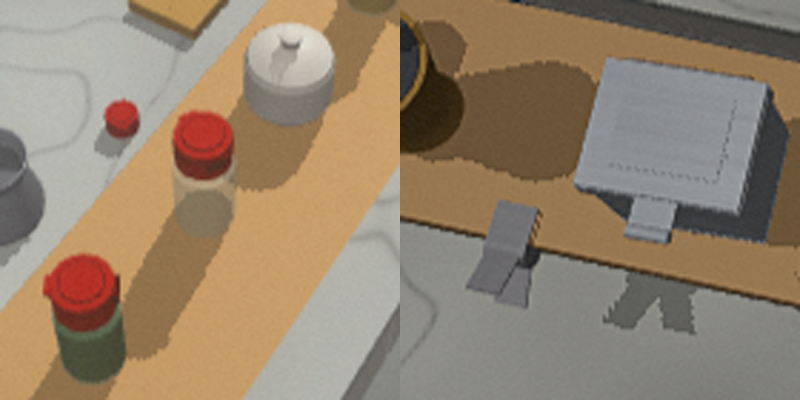

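View pics/crop1.png

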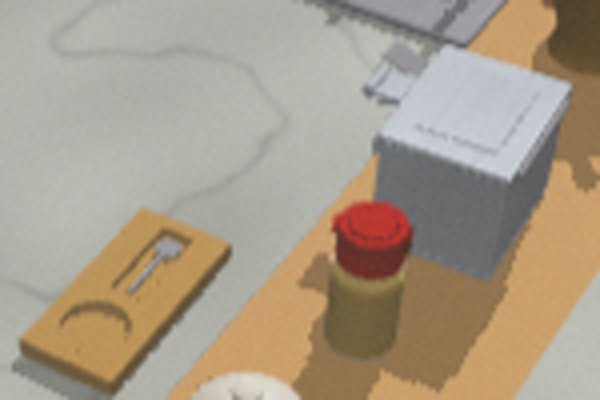

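The crop shows that the cap at (251,240) sits on the clear, empty jar. I'm moving above it.

Emit:
{"api": "carry_out", "payload": {
  "targets": [
    [[0,0,-4],[20,20,30],87],
    [[0,0,-8],[50,50,60],87],
    [[0,0,-13],[80,80,80],87],
    [[0,0,-13],[110,110,80],87],
    [[0,0,-13],[138,138,80],87],
    [[0,0,-13],[166,166,80],87],
    [[0,0,-13],[194,194,80],87],
    [[0,0,-13],[222,222,80],87],
    [[0,0,-13],[250,250,80],87],
    [[0,0,-13],[278,278,80],87]
  ]
}}

```text
t: 2.08
ee_pos: [450.6, -322.5, 303.0]
orientation: [3.14, 0.085, 0.001]
ft_force: [0.6, -0.7, 0.3]
width: 87.2
```

Emit:
{"api": "carry_out", "payload": {
  "targets": [
    [[0,0,0],[27,27,0],87],
    [[0,0,0],[55,54,0],87],
    [[0,0,0],[83,80,0],87],
    [[0,0,0],[110,107,0],87],
    [[0,0,0],[138,134,0],87],
    [[0,0,0],[166,160,0],87],
    [[0,0,0],[189,181,0],87],
    [[0,0,0],[189,181,0],87],
    [[0,0,0],[189,181,0],87]
  ]
}}

```text
t: 2.83
ee_pos: [639.2, -141.9, 302.1]
orientation: [-3.14, -0.089, 0.001]
ft_force: [-1.5, -1.1, -0.6]
width: 87.2
```

```bash
python3 - <<'E'
from h import *
from scipy.spatial.transform import Rotation as Ro
o=monitor.get_obs(); print(o["t"],o["ee_pos"],o["qpos"].round(2)); print(Ro.from_rotvec(o["orientation"]).as_matrix().round(3))
shot("wrist","w1.png")
for q in ("cap","jar_empty"):
    print(q,[(round(d["confidence"],2),w(d["point"],"wrist").round(1)) for d in place_of(q,"wrist")])
print(proj([640,-141,191],"wrist"))
E
```

```text
2.8333 [ 639.17059417 -141.85359778  302.14664113] [-0.24  0.39  1.48 -0.    1.26  1.28]
[[ 0.998  0.057 -0.001]
 [ 0.057 -0.998  0.   ]
 [-0.001 -0.    -1.   ]]
cap [(0.82, array([487.7, -59.3,   1.9])), (0.69, array([ 639.9, -139.3,  164.9]))]
jar_empty [(0.89, array([ 640. , -145.5,   91.2]))]
[256.44511033 187.79696356]
```

View pics/w1.png

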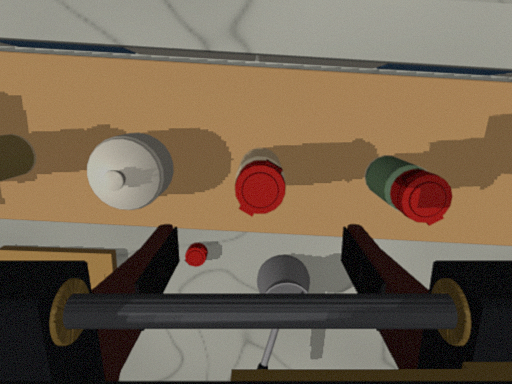

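The wrist picture shows the cap top at (260,188), the salt cellar at (130,172), the green jar's cap at (423,195) and the small cap at (196,254). I'll refine the cap position by matching its silhouette.

```bash
cat >> h.py <<'E'
from scipy.optimize import least_squares
def capfit(n,f,P0,z0,roi=40,H=28):
    im=cv2.imread("pics/"+f).astype(int); b,g,r=im[...,0],im[...,1],im[...,2]
    m=((r>90)&(r>2.2*g)&(r>2.2*b)).astype(np.uint8)
    u,v=proj([P0[0],P0[1],z0+14],n); _,lab,st,ce=cv2.connectedComponentsWithStats(m)
    k=1+np.argmin(np.hypot(*(ce[1:]-[u,v]).T)+1e3*(st[1:,4]<60))
    mm=cv2.morphologyEx((lab==k).astype(np.uint8),cv2.MORPH_OPEN,np.ones((5,5)))
    a=np.linspace(0,2*np.pi,60)
    def sil(x,y):
        P=[proj([x+22*np.cos(t),y+22*np.sin(t),z],n) for t in a for z in(z0,z0+H)]
        h=cv2.convexHull(np.array(P,np.float32)); M=cv2.moments(h); return np.array([M["m10"]/M["m00"],M["m01"]/M["m00"]]),M["m00"]
    ys,xs=np.nonzero(mm); c=np.array([xs.mean(),ys.mean()])
    s=least_squares(lambda p:sil(*p)[0]-c,P0[:2]); return s.x.round(1),len(xs),round(sil(*s.x)[1])
E
python3 - <<'E'
from h import *
for n,f in(("wrist","w1.png"),("top","top0.png"),("scene","scene0.png")): print(n,capfit(n,f,[640,-141],163))
E
```

```text
Traceback (most recent call last):
  File "h.py", line 27, in capfit
    s=least_squares(lambda p:sil(*p)[0]-c,P0[:2]); return s.x.round(1),len(xs),round(sil(*s.x)[1])
  File "h.py", line 27, in <lambda>
    s=least_squares(lambda p:sil(*p)[0]-c,P0[:2]); return s.x.round(1),len(xs),round(sil(*s.x)[1])
                             ~~~^^^^
  File "h.py", line 24, in sil
    P=[proj([x+22*np.cos(t),y+22*np.sin(t),z],n) for t in a for z in(z0,z0+H)]
       ~~~~^^^^^^^^^^^^^^^^^^^^^^^^^^^^^^^^^^^^^
  File "h.py", line 9, in proj
    K,R,t=cam(n); c=K@(R@np.array(P,float)+t); return c[:2]/c[2]
          ~~~^^^
  File "h.py", line 4, in cam
    m=vision.camera_model(n); R=cv2.Rodrigues(np.array(m["rvec"],float))[0]
ValueError: time passes only in moves, steps and waits
```

```bash
python3 - <<'E'
s=open("h.py").read()
s=s.replace("def cam(n):","import functools\n@functools.lru_cache(None)\ndef cam(n):").replace("P0[:2]);","P0[:2],diff_step=1e-3);")
open("h.py","w").write(s)
E
python3 - <<'E'
from h import *
for n,f in(("wrist","w1.png"),("top","top0.png"),("scene","scene0.png")): print(n,capfit(n,f,[640,-141],163))
E
```

```text
wrist (array([ 636.3, -143.7]), 1968, 2205)
top (array([ 643.2, -143.1]), 372, 501)
scene (array([ 635. , -134.6]), 280, 436)
```

```bash
sed -i 's/r>90)&(r>2.2\*g)&(r>2.2\*b)/r>45)\&(r>2.0*g)\&(r>2.0*b)/; s/np.ones((5,5))/np.ones((3,3))/' h.py
python3 - <<'E'
from h import *
for n,f in(("wrist","w1.png"),("top","top0.png"),("scene","scene0.png")): print(n,capfit(n,f,[640,-141],163))
for n in("wrist",):
  vision.get_image(n)
  for d in find_in("cap",n)+place_of("cap",n)+place_of("jar_empty",n): print(w(d["point"],n).round(1),d["confidence"])
E
```

```text
wrist (array([ 637.9, -143.8]), 2160, 2206)
top (array([ 640.8, -140.5]), 467, 501)
scene (array([ 636.8, -138. ]), 346, 439)
[493.  -58.6  22. ] 0.9
[ 642.3 -138.9  193.3] 0.8
[486.6 -55.1   1.5] 0.96
[ 639.9 -137.7  165.3] 0.89
[ 643.1 -142.3   89.5] 0.6
```

Emit:
{"api": "carry_out", "payload": {
  "targets": [
    [[0,0,0],[0,0,-30],87],
    [[0,0,0],[0,0,-60],87],
    [[0,0,0],[0,0,-80],87],
    [[0,0,0],[0,0,-95],87],
    [[0,0,0],[0,0,-95],87],
    [[0,0,0],[0,0,-95],87]
  ]
}}

```text
t: 3.68
ee_pos: [637.9, -143.6, 207.3]
orientation: [-3.14, -0.083, 0.002]
ft_force: [-0.0, -0.3, 0.6]
width: 87.0
```

```bash
python3 - <<'E'
from h import *
o=monitor.get_obs(); print(o["t"],o["ee_pos"])
shot("wrist","w2.png"); shot("scene","s2.png")
print(capfit("wrist","w2.png",[640,-141],163),proj([640,-141,191],"wrist"))
for d in place_of("cap","wrist"): print(w(d["point"],"wrist").round(1),d["confidence"])
E
```

```text
3.6833 [ 637.94955509 -143.62238051  207.34537969]
(array([ 640.5, -141.5]), 4763, 4809) [255.09874936 229.71330459]
[490.5 -57.9   2.1] 0.93
[ 640.1 -137.6  166.9] 0.91
```

View pics/w2.png

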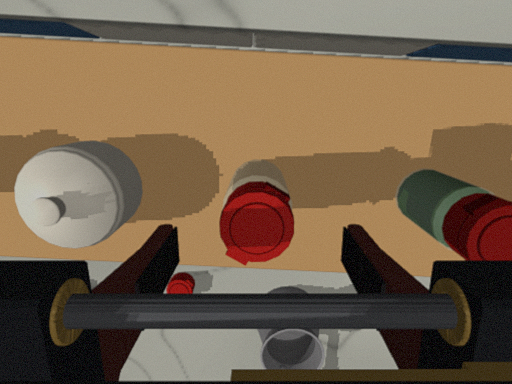

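The cap is at (257,222), centred between the fingers (178 and 343) to about 2 mm. I'm correcting by x +2.5 and y +2, then descending and closing.

Emit:
{"api": "carry_out", "payload": {
  "targets": [
    [[0,0,0],[2.5,2,0],87],
    [[0,0,0],[2.5,2,-12],87],
    [[0,0,0],[2.5,2,-24],87],
    [[0,0,0],[2.5,2,-34],87],
    [[0,0,0],[2.5,2,-34],87],
    [[0,0,0],[2.5,2,-34],87]
  ]
}}

```text
t: 4.33
ee_pos: [640.2, -141.0, 172.1]
orientation: [-3.14, -0.085, 0.004]
ft_force: [1.2, 0.3, 0.6]
width: 87.0
```

```bash
python3 - <<'E'
from h import *
o=monitor.get_obs(); print(o["t"],o["ee_pos"],o["ft_force"])
shot("wrist","w3.png")
print(capfit("wrist","w3.png",[640,-141],163))
E
```

```text
4.3333 [ 640.15245647 -140.96543358  172.10035631] [1.21344117 0.32776623 0.64063109]
(array([ 640.5, -141.5]), 6735, 7213)
```

View pics/w3.png

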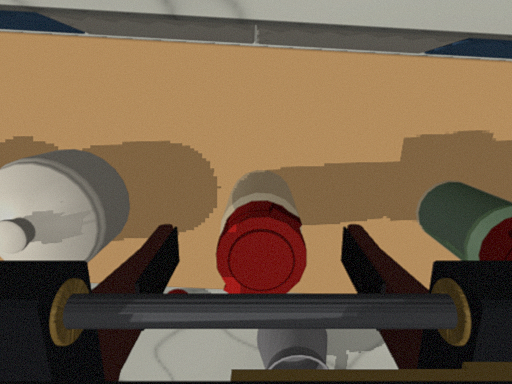

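The cap is centred at (261,250), between the fingers. Closing now.

Emit:
{"api": "carry_out", "payload": {
  "targets": [
    [[0,0,0],[0,0,0],60],
    [[0,0,0],[0,0,0],50],
    [[0,0,0],[0,0,0],46],
    [[0,0,0],[0,0,0],42],
    [[0,0,0],[0,0,0],38],
    [[0,0,0],[0,0,0],34],
    [[0,0,0],[0,0,0],34],
    [[0,0,0],[0,0,0],34],
    [[0,0,0],[0,0,0],34]
  ]
}}

```text
t: 5.13
ee_pos: [641.1, -141.2, 173.8]
orientation: [3.14, 0.085, 0.0]
ft_force: [-0.1, 0.0, 1.4]
width: 43.7
```

Gripped at 43.7 mm. I'm lifting slowly at first, until it is clear of the 23 mm.

Emit:
{"api": "carry_out", "payload": {
  "targets": [
    [[0,0,0],[0,0,5],34],
    [[0,0,0],[0,0,11],34],
    [[0,0,0],[0,0,18],34],
    [[0,0,0],[0,0,26],34],
    [[0,0,0],[0,0,36],34],
    [[0,0,0],[0,0,60],34],
    [[0,0,0],[0,0,85],34],
    [[0,0,0],[0,0,110],34],
    [[0,0,0],[0,0,110],34],
    [[0,0,0],[0,0,110],34]
  ]
}}

```text
t: 5.97
ee_pos: [642.0, -141.4, 286.3]
orientation: [3.139, 0.085, 0.007]
ft_force: [-0.6, -0.7, -1.1]
width: 43.4
```

```bash
python3 - <<'E'
from h import *
o=monitor.get_obs(); print(o["t"],o["ee_pos"],o["ft_force"],o["width"])
shot("wrist","w4.png");shot("scene","s4.png")
s=cv2.imread("pics/s4.png"); cv2.imwrite("pics/s4c.png",cv2.resize(s[120:320,150:370],(770,700))[:590])
print(capfit("wrist","w4.png",[640,-141],273))
E
```

```text
5.9667 [ 641.98046967 -141.44078777  286.31936936] [-0.58187627 -0.74557855 -1.07202994] 43.41442707198272
(array([ 639.9, -140.9]), 6642, 7179)
```

View pics/w4.png

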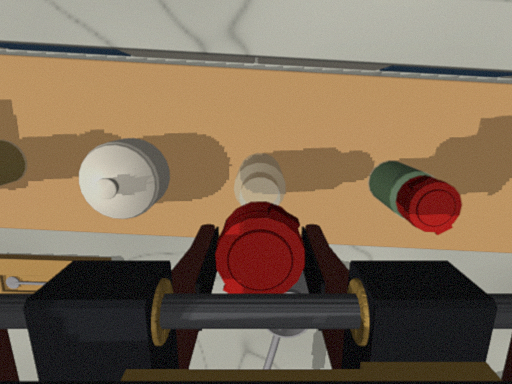

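View pics/s4c.png

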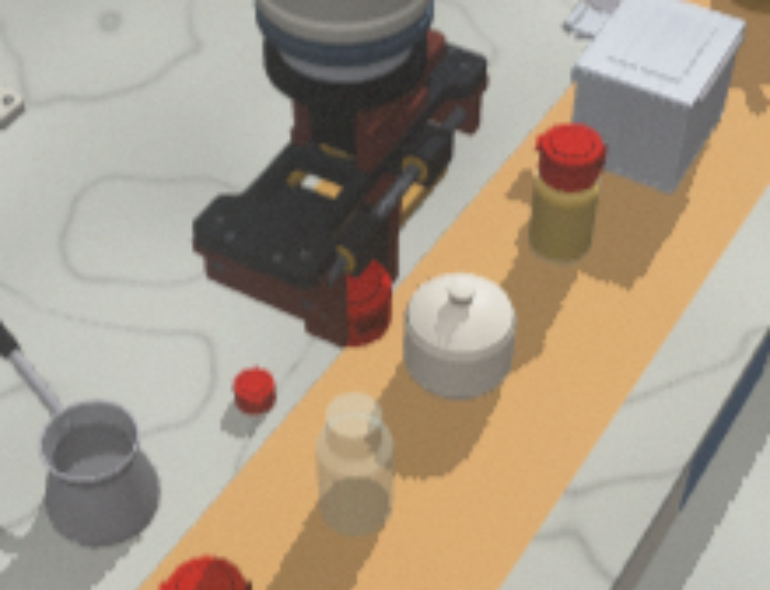

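The cap is in the grip (260,248) and the jar is still standing uncapped at (260,185). Moving over to the tray.

Emit:
{"api": "carry_out", "payload": {
  "targets": [
    [[0,0,0],[-20,25,0],34],
    [[0,0,0],[-42,52,0],34],
    [[0,0,0],[-65,80,0],34],
    [[0,0,0],[-88,108,0],34],
    [[0,0,0],[-112,138,0],34],
    [[0,0,0],[-136,168,0],34],
    [[0,0,0],[-160,198,0],34],
    [[0,0,0],[-182,227,0],34],
    [[0,0,0],[-196,244,0],34],
    [[0,0,0],[-202,251,0],34]
  ]
}}

```text
t: 6.9
ee_pos: [436.2, 111.3, 282.5]
orientation: [3.14, 0.088, -0.005]
ft_force: [-0.7, -0.2, -0.2]
width: 43.5
```

Emit:
{"api": "carry_out", "payload": {
  "targets": [
    [[0,0,0],[0,0,-40],34],
    [[0,0,0],[0,0,-80],34],
    [[0,0,0],[0,0,-110],34],
    [[0,0,0],[0,0,-110],34],
    [[0,0,0],[0,0,-110],34],
    [[0,0,0],[0,0,-110],34]
  ]
}}

```text
t: 7.4
ee_pos: [440.0, 109.6, 174.6]
orientation: [-3.14, -0.084, -0.001]
ft_force: [0.4, 0.4, -0.0]
width: 43.6
```

```bash
python3 - <<'E'
from h import *
o=monitor.get_obs(); print(o["t"],o["ee_pos"],o["ft_force"],o["width"])
shot("wrist","w5.png");shot("scene","s5.png")
for c in("wrist","scene"):
  for q in("recess","tray","cap"):
    for d in place_of(q,c): print(c,q,w(d["point"],c).round(1),d["confidence"])
E
```

```text
7.4 [440.04445641 109.64736102 174.60623417] [ 0.40193962  0.38981322 -0.01838625] 43.58519615524423
wrist recess [449.2 111.8  13.6] 0.79
wrist tray [443.9 154.3   1.6] 0.94
wrist cap [438.2 113.  166.6] 0.92
wrist cap [488.8 -57.7   2.8] 0.69
scene recess [442.6 112.4   8.5] 0.86
scene tray [440.3 158.    3.3] 0.68
scene cap [492.8 -54.9   1.7] 0.66
scene cap [440.8 111.6 166.6] 0.58
```

View pics/w5.png

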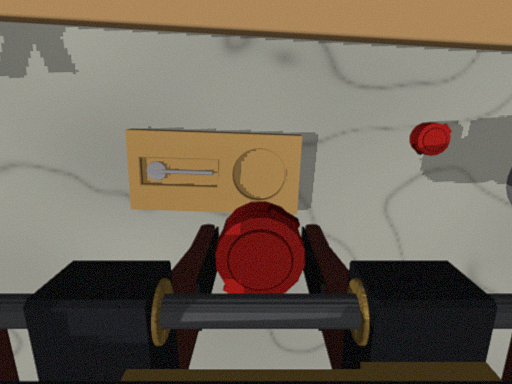

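View pics/s5.png

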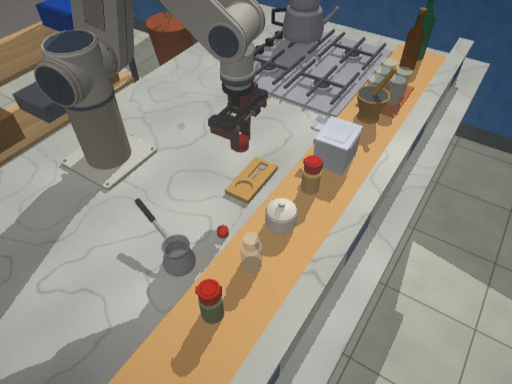

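The wrist picture shows the recess at (260,174), unobstructed, with the cap held at (260,248). I'll fit the recess rim and check it with an overlay.

```bash
python3 - <<'E'
from h import *
im=cv2.imread("pics/w5.png"); a=np.linspace(0,2*np.pi,80)
T0=[ray(u,v,"wrist",16).round(1) for u,v in((127,130),(302,138),(297,212),(131,208))]; print(T0)
big=cv2.resize(im[110:225,110:320],None,fx=3.8,fy=3.8,interpolation=cv2.INTER_CUBIC)
def d(c,z,r,col):
    for t in a:
        u,v=proj([c[0]+r*np.cos(t),c[1]+r*np.sin(t),z],"wrist"); cv2.circle(big,(int((u-110+.5)*3.8),int((v-110+.5)*3.8)),1,col,-1)
d((441.5,111),16,26,(0,0,255)); d((441.5,111),10,26,(255,0,0))
cv2.imwrite("pics/w5c.png",big)
E
```

```text
[array([480.6, 239.7,  16. ]), array([482. ,  71.4,  16. ]), array([406.8,  70. ,  16. ]), array([402. , 239.7,  16. ])]
```

View pics/w5c.png

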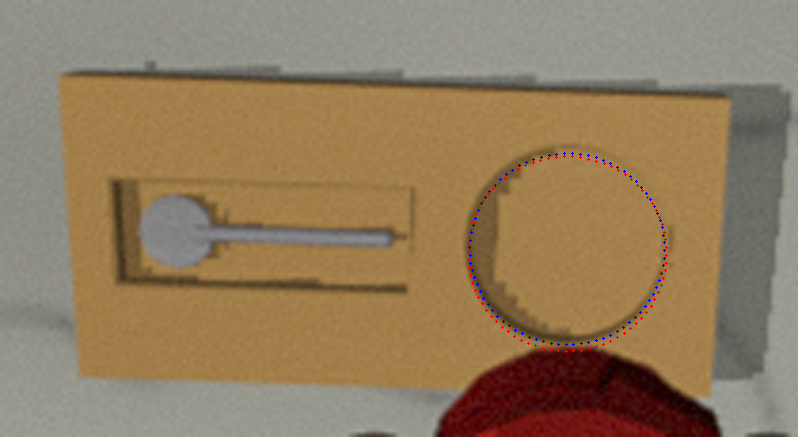

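```bash
python3 - <<'E'
from h import *
for z in(162,165,168): print(z,capfit("wrist","w5.png",[440,110],z))
o=monitor.get_obs(); print(o["ee_pos"])
im=cv2.imread("pics/w5.png"); a=np.linspace(0,2*np.pi,80)
big=cv2.resize(im[110:300,190:330],None,fx=4,fy=4,interpolation=cv2.INTER_CUBIC)
big=big[:600]
def d(c,z,r,col):
    for t in a:
        u,v=proj([c[0]+r*np.cos(t),c[1]+r*np.sin(t),z],"wrist"); cv2.circle(big,(int((u-190+.5)*4),int((v-110+.5)*4)),1,col,-1)
d((443.2,111),16,26,(0,0,255)); c=capfit("wrist","w5.png",[440,110],164)[0]; d(c,192,22,(0,255,0))
cv2.imwrite("pics/w5d.png",big)
E
```

```text
162 (array([437.8, 110. ]), 6614, 6987)
165 (array([439.2, 110.1]), 6614, 7263)
168 (array([440.6, 110.1]), 6614, 7555)
[439.39156908 109.84790054 174.37357555]
```

View pics/w5d.png

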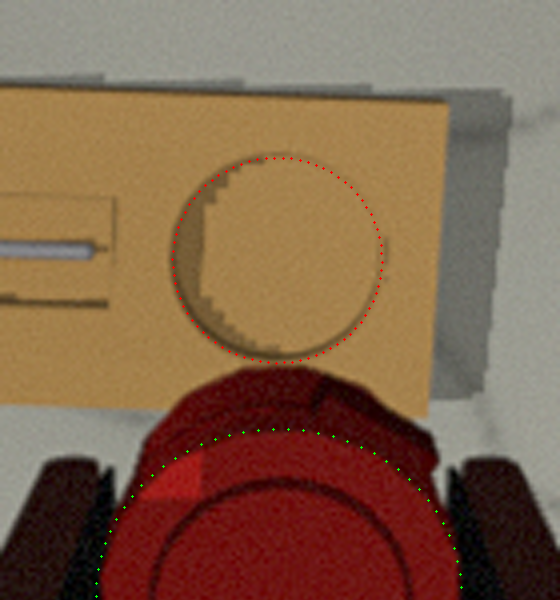

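Emit:
{"api": "carry_out", "payload": {
  "targets": [
    [[0,0,0],[3,1,-30],34],
    [[0,0,0],[3,1,-65],34],
    [[0,0,0],[3,1,-95],34],
    [[0,0,0],[3,1,-115],34],
    [[0,0,0],[3,1,-130],34],
    [[0,0,0],[3,1,-138],34],
    [[0,0,0],[3,1,-138],34],
    [[0,0,0],[3,1,-138],34]
  ]
}}

```text
t: 8.47
ee_pos: [442.2, 110.9, 35.9]
orientation: [-3.14, -0.085, 0.0]
ft_force: [0.2, 0.5, 0.6]
width: 43.6
```

```bash
python3 - <<'E'
from h import *
o=monitor.get_obs(); print(o["t"],o["ee_pos"],o["ft_force"],o["width"])
shot("wrist","w6.png"); shot("scene","s6.png"); shot("top","t6.png")
z0=o["ee_pos"][2]-10
print(capfit("wrist","w6.png",[442,111],z0))
im=cv2.imread("pics/w6.png"); a=np.linspace(0,2*np.pi,120)
print([proj(p,"wrist").round() for p in([443,111,16],[443+26,111,16])])
s=cv2.imread("pics/s6.png")
def d(img,n,c,z,r,col,o,k):
    for t in a:
        u,v=proj([c[0]+r*np.cos(t),c[1]+r*np.sin(t),z],n); cv2.circle(img,(int((u-o[0]+.5)*k),int((v-o[1]+.5)*k)),1,col,-1)
b1=cv2.resize(s[140:220,200:300],None,fx=4,fy=4,interpolation=cv2.INTER_CUBIC); d(b1,"scene",(443,111),16,26,(0,0,255),(200,140),4); d(b1,"scene",(443,111),z0+28,22,(0,255,0),(200,140),4); d(b1,"scene",(443,111),z0,22,(0,255,0),(200,140),4)
b2=cv2.resize(im[150:310,170:350],None,fx=2,fy=2); d(b2,"wrist",(443,111),16,26,(0,255,255),(170,150),2)
b2=cv2.copyMakeBorder(b2,0,0,0,0,0); cv2.imwrite("pics/c6.png",np.hstack([b1,b2]))
E
```

```text
8.4667 [442.19694182 110.85019906  35.89456604] [0.22812858 0.50567164 0.58719957] 43.560173578695704
(array([442.1, 111.2]), 6660, 7126)
[array([260., 229.]), array([262., 187.])]
```

View pics/c6.png

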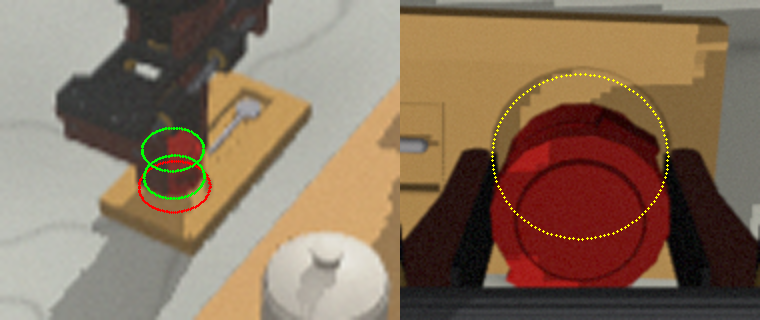

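Emit:
{"api": "carry_out", "payload": {
  "targets": [
    [[0,0,0],[1.5,0,-4],34],
    [[0,0,0],[1.5,0,-8],34],
    [[0,0,0],[1.5,0,-11],34],
    [[0,0,0],[1.5,0,-12.5],34],
    [[0,0,0],[1.5,0,-13.5],34],
    [[0,0,0],[1.5,0,-13.5],34]
  ]
}}

```text
t: 9.12
ee_pos: [443.3, 110.7, 21.9]
orientation: [3.14, 0.085, -0.001]
ft_force: [0.6, 0.9, -0.9]
width: 43.6
```

Emit:
{"api": "carry_out", "payload": {
  "targets": [
    [[0,0,0],[0,0,-0.5],34],
    [[0,0,0],[0,0,-1],34],
    [[0,0,0],[0,0,-1],34]
  ]
}}

```text
t: 9.37
ee_pos: [443.5, 110.8, 21.1]
orientation: [-3.14, -0.085, 0.0]
ft_force: [-0.5, 0.3, -0.4]
width: 43.7
```

```bash
python3 - <<'E'
from h import *
o=monitor.get_obs(); print(o["t"],o["ee_pos"],o["ft_force"],o["width"])
shot("wrist","w7.png"); shot("scene","s7.png")
z0=o["ee_pos"][2]-10
print(capfit("wrist","w7.png",[443,111],z0))
s=cv2.imread("pics/s7.png");im=cv2.imread("pics/w7.png")
b1=cv2.resize(s[140:220,200:300],None,fx=4,fy=4,interpolation=cv2.INTER_CUBIC)
b2=cv2.resize(im[150:310,170:350],None,fx=2,fy=2); cv2.imwrite("pics/c7.png",np.hstack([b1,b2]))
E
```

```text
9.3667 [443.52297612 110.79461596  21.13793412] [-0.48659488  0.34878018 -0.43755757] 43.657907189497976
(array([443.1, 111. ]), 6659, 7199)
```

View pics/c7.png

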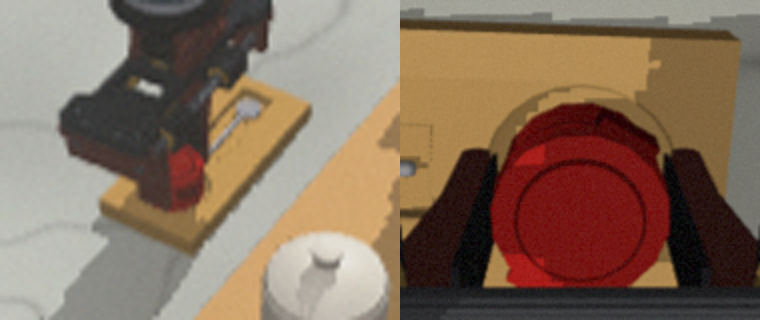

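The cap sits inside the recess rim arc with even gaps on both sides. I'm feeling down for the floor.

Emit:
{"api": "carry_out", "payload": {
  "targets": [
    [[0,0,0],[0,0,-0.5],34],
    [[0,0,0],[0,0,-0.5],34]
  ]
}}

```text
t: 9.63
ee_pos: [443.6, 110.8, 20.7]
orientation: [-3.14, -0.085, -0.0]
ft_force: [-0.2, -0.2, 0.6]
width: 43.8
```

Emit:
{"api": "carry_out", "payload": {
  "targets": [
    [[0,0,0],[0,0,-0.5],34],
    [[0,0,0],[0,0,-0.5],34]
  ]
}}

```text
t: 9.8
ee_pos: [443.6, 110.8, 20.7]
orientation: [-3.14, -0.085, -0.0]
ft_force: [-2.0, 0.0, 8.4]
width: 43.6
```

Emit:
{"api": "carry_out", "payload": {
  "targets": [
    [[0,0,0],[0,0,-0.5],34],
    [[0,0,0],[0,0,-0.5],34]
  ]
}}

```text
t: 9.97
ee_pos: [443.7, 110.8, 20.6]
orientation: [-3.14, -0.085, -0.001]
ft_force: [-3.3, -0.7, 16.5]
width: 43.4
```

Floor contact. I'm easing the load off, then opening gently.

Emit:
{"api": "carry_out", "payload": {
  "targets": [
    [[0,0,0],[0,0,0.5],34],
    [[0,0,0],[0,0,1],34],
    [[0,0,0],[0,0,1],40],
    [[0,0,0],[0,0,1],44],
    [[0,0,0],[0,0,1],46],
    [[0,0,0],[0,0,1],50],
    [[0,0,0],[0,0,1],56],
    [[0,0,0],[0,0,1],62],
    [[0,0,0],[0,0,1],62],
    [[0,0,0],[0,0,1],62]
  ]
}}

```text
t: 10.8
ee_pos: [443.5, 110.8, 20.6]
orientation: [3.14, 0.085, -0.0]
ft_force: [0.4, 0.1, -0.3]
width: 62.1
```

Emit:
{"api": "carry_out", "payload": {
  "targets": [
    [[0,0,0],[0,0,8],62],
    [[0,0,0],[0,0,18],62],
    [[0,0,0],[0,0,35],62],
    [[0,0,0],[0,0,65],62],
    [[0,0,0],[0,0,100],62],
    [[0,0,0],[0,0,140],62],
    [[0,0,0],[0,0,180],62],
    [[0,0,0],[0,0,220],62],
    [[0,0,0],[0,0,220],62]
  ]
}}

```text
t: 11.55
ee_pos: [447.5, 111.7, 249.0]
orientation: [-3.138, -0.085, -0.021]
ft_force: [0.8, -0.1, -0.1]
width: 62.0
```

```bash
python3 - <<'E'
from h import *
o=monitor.get_obs(); print(o["t"],o["ee_pos"],o["ft_force"],o["width"])
shot("wrist","w8.png"); shot("scene","s8.png")
print(capfit("wrist","w8.png",[443,111],10),capfit("scene","s8.png",[443,111],10))
s=cv2.imread("pics/s8.png");im=cv2.imread("pics/w8.png")
b1=cv2.resize(s[140:220,200:300],None,fx=4,fy=4,interpolation=cv2.INTER_CUBIC)
u,v=proj([443,111,20],"wrist").astype(int); print(u,v)
b2=cv2.resize(im[v-40:v+40,u-50:u+50],None,fx=4,fy=4,interpolation=cv2.INTER_CUBIC)
a=np.linspace(0,2*np.pi,90)
for c,z,r,col in(((443.7,111),16,26,(0,255,255)),((443.7,111),38,22,(0,255,0))):
  for t in a:
    p=(proj([c[0]+r*np.cos(t),c[1]+r*np.sin(t),z],"wrist")-[u-50,v-40]+.5)*4; cv2.circle(b2,tuple(p.astype(int).tolist()),1,col,-1)
cv2.imwrite("pics/c8.png",np.hstack([b1,b2]))
E
```

```text
11.55 [447.48682626 111.68188136 248.97515557] [ 0.79894743 -0.07482759 -0.08277884] 61.98298397749348
(array([438.6, 109.9]), 1198, 1253) (array([435.8, 120.7]), 132, 226)
259 168
```

View pics/c8.png

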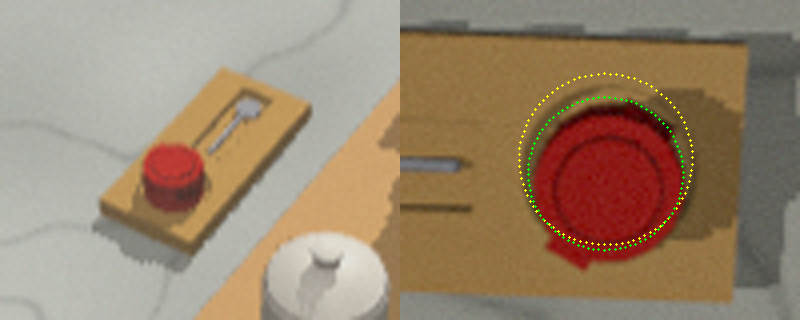

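Emit:
{"api": "carry_out", "payload": {
  "targets": [
    [[0,0,0],[0,0,0],62],
    [[0,0,0],[0,0,0],62],
    [[0,0,0],[0,0,0],62]
  ]
}}

```text
t: 11.9
ee_pos: [442.4, 110.6, 239.2]
orientation: [3.14, 0.085, -0.005]
ft_force: [0.0, -1.0, 0.4]
width: 62.2
```

```bash
python3 - <<'E'
from h import *
o=monitor.get_obs(); print(o["t"],o["ee_pos"])
im=shot("wrist","w9.png")[:,:,::-1]
c=capfit("wrist","w9.png",[443,111],10);print(c)
u,v=proj([443,140,20],"wrist").astype(int); print(u,v)
b2=cv2.resize(im[v-45:v+45,u-90:u+70],None,fx=5,fy=5,interpolation=cv2.INTER_CUBIC)
a=np.linspace(0,2*np.pi,90)
for z,r,col,cc in((16,26,(0,255,255),c[0]),(38,22,(0,255,0),c[0])):
  for t in a:
    p=(proj([cc[0]+r*np.cos(t),cc[1]+r*np.sin(t),z],"wrist")-[u-90,v-45]+.5)*5; cv2.circle(b2,tuple(p.astype(int).tolist()),1,col,-1)
cv2.imwrite("pics/c9.png",b2)
np.save("uv.npy",[u-90,v-45])
E
```

```text
11.9 [442.43211428 110.5561159  239.20625888]
(array([442.6, 111. ]), 1276, 1286)
234 165
```

View pics/c9.png

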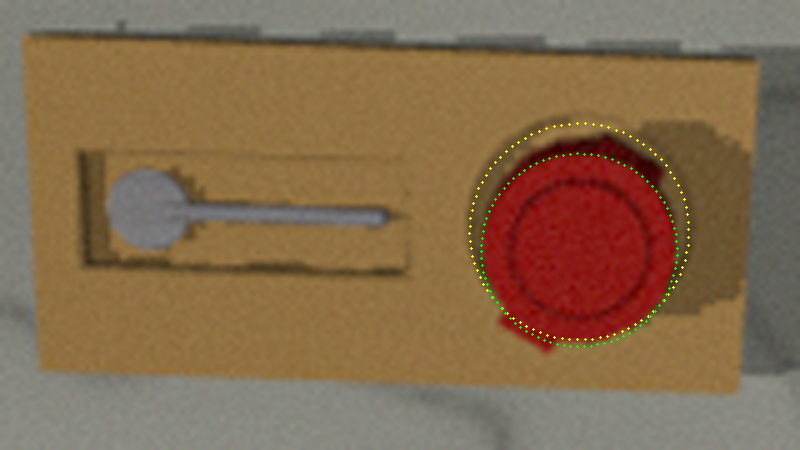

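The cap stands level in the recess at (580,250) in the crop, with its centre within about 1–2 mm of the recess. Going over to the lid bead.

Emit:
{"api": "carry_out", "payload": {
  "targets": [
    [[0,0,0],[13,17,6],62],
    [[0,0,0],[30,41,12],62],
    [[0,0,0],[50,68,20],62],
    [[0,0,0],[70,95,20],62],
    [[0,0,0],[90,122,20],62],
    [[0,0,0],[110,149,20],62],
    [[0,0,0],[122,165,20],62],
    [[0,0,0],[126,171,20],62],
    [[0,0,0],[126,171,20],62],
    [[0,0,0],[126,171,20],62]
  ]
}}

```text
t: 12.78
ee_pos: [568.6, 281.1, 259.4]
orientation: [3.139, 0.085, -0.004]
ft_force: [0.2, -0.5, 1.2]
width: 62.2
```

```bash
python3 - <<'E'
from h import *
o=monitor.get_obs(); print(o["t"],o["ee_pos"],o["qpos"].round(2))
shot("wrist","w10.png")
for q in("lid_grip","lid_hinge","tin"):
    for d in place_of(q,"wrist"): print(q,w(d["point"],"wrist").round(1),d["confidence"])
print(proj([568.5,281.5,181],"wrist"))
E
```

```text
12.7833 [568.57958427 281.13160865 259.36098777] [ 0.44  0.4   1.57 -0.    1.17  1.96]
lid_grip [570.3 280.9 183.4] 0.9
lid_hinge [686.8 286.3 181.6] 0.58
tin [642.  286.1  90.7] 0.55
[258.50852595 201.32903627]
```

View pics/w10.png

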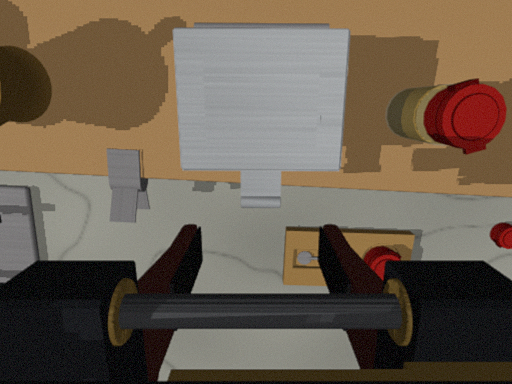

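The bead is at (260,202), in line with the finger centre at about 261, and the lid edge is parallel to the jaws. Descending part-way for a check.

Emit:
{"api": "carry_out", "payload": {
  "targets": [
    [[0,0,0],[0,0,-25],62],
    [[0,0,0],[0,0,-45],62],
    [[0,0,0],[0,0,-60],62],
    [[0,0,0],[0,0,-60],62],
    [[0,0,0],[0,0,-60],62]
  ]
}}

```text
t: 13.4
ee_pos: [569.0, 281.1, 200.5]
orientation: [3.14, 0.084, -0.002]
ft_force: [-0.2, -0.1, 0.7]
width: 62.2
```

```bash
python3 - <<'E'
from h import *
o=monitor.get_obs(); print(o["t"],o["ee_pos"],o["qpos"].round(2))
shot("wrist","w11.png")
for q in("lid_grip","lid_hinge"):
    for d in place_of(q,"wrist"): print(q,w(d["point"],"wrist").round(1),d["confidence"])
print(proj([568.5,281,186],"wrist"),proj(o["ee_pos"],"wrist"))
E
```

```text
13.4 [568.99771194 281.06636189 200.51845803] [ 0.44  0.46  1.62 -0.    1.06  1.96]
lid_grip [570.8 281.8 182.5] 0.7
lid_hinge [686.3 287.3 182.9] 0.8
[260.9032048  235.19229044] [260.8845932  244.64374883]
```

View pics/w11.png

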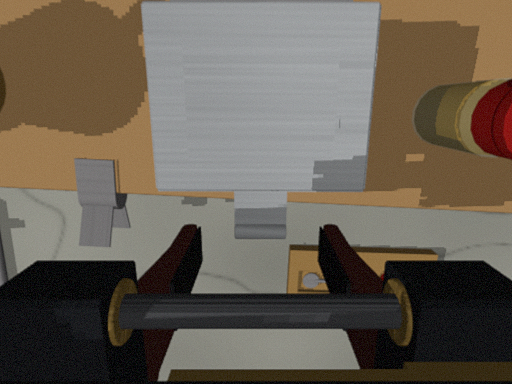

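The bead is at (261,232), centred. Going down around it with x +1 and z −31, then closing.

Emit:
{"api": "carry_out", "payload": {
  "targets": [
    [[0,0,0],[1,0,-12],62],
    [[0,0,0],[1,0,-24],62],
    [[0,0,0],[1,0,-31],62],
    [[0,0,0],[1,0,-31],62],
    [[0,0,0],[1,0,-31],50],
    [[0,0,0],[1,0,-31],40],
    [[0,0,0],[1,0,-31],34],
    [[0,0,0],[1,0,-31],28],
    [[0,0,0],[1,0,-31],22],
    [[0,0,0],[1,0,-31],20]
  ]
}}

```text
t: 14.38
ee_pos: [570.7, 281.0, 169.9]
orientation: [3.139, 0.085, 0.001]
ft_force: [0.9, -1.6, 0.3]
width: 29.4
```

Emit:
{"api": "carry_out", "payload": {
  "targets": [
    [[0,0,0],[0,0,0],20],
    [[0,0,0],[0,0,0],20],
    [[0,0,0],[0,0,0],20]
  ]
}}

```text
t: 14.63
ee_pos: [570.7, 281.1, 169.8]
orientation: [3.139, 0.085, 0.0]
ft_force: [-0.2, -6.0, 0.7]
width: 29.5
```

```bash
python3 - <<'E'
from h import *
o=monitor.get_obs(); print(o["t"],o["ee_pos"],o["ft_force"],o["width"])
shot("wrist","w12.png");shot("top","t12.png")
for n,f in(("top","t12.png"),): print(capfit(n,f,[443,111],10))
for t in range(0,61,6):
    th=np.radians(t); print(t,round(118*(1-np.cos(th))+np.sin(th),1),round(118*np.sin(th)+np.cos(th)-1,1))
E
```

```text
14.6333 [570.70419424 281.07149284 169.80448487] [-0.20625596 -5.97346175  0.74181705] 29.461390183785685
(array([442.6, 113.4]), 327, 337)
0 0.0 0.0
6 0.8 12.3
12 2.8 24.5
18 6.1 36.4
24 10.6 47.9
30 16.3 58.9
36 23.1 69.2
42 31.0 78.7
48 39.8 87.4
54 49.5 95.1
60 59.9 101.7
```

View pics/w12.png

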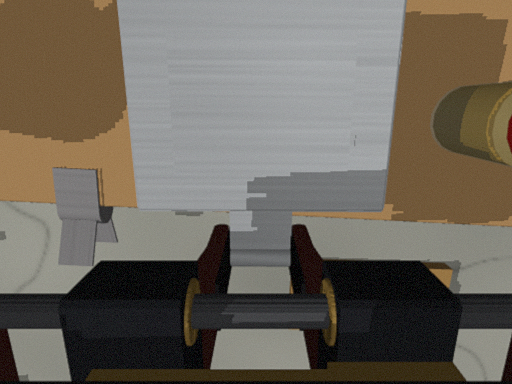

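The bead is pinched at 29.5 mm between the fingers at (261,255). I'm raising the lid along its arc.

Emit:
{"api": "carry_out", "payload": {
  "targets": [
    [[0,0,0],[0.2,-0.5,6.2],20],
    [[0,0,0],[0.8,-0.5,12.3],20],
    [[0,0,0],[1.6,-0.5,18.4],20],
    [[0,0,0],[2.8,-0.4,24.5],20],
    [[0,0,0],[4.3,-0.3,30.5],20],
    [[0,0,0],[6.1,-0.2,36.4],20],
    [[0,0,0],[8.2,-0.1,42.2],20],
    [[0,0,0],[10.6,0,47.9],20],
    [[0,0,0],[13.3,0.1,53.5],20],
    [[0,0,0],[16.3,0.3,58.9],20]
  ]
}}

```text
t: 15.57
ee_pos: [586.8, 281.9, 229.0]
orientation: [3.14, 0.085, -0.001]
ft_force: [1.8, -5.6, -3.9]
width: 29.5
```

```bash
python3 - <<'E'
from h import *
o=monitor.get_obs(); print(o["t"],o["ee_pos"],o["ft_force"],o["moment"],o["width"])
shot("wrist","w13.png");shot("scene","s13.png")
for t in range(30,61,3):
    th=np.radians(t); print(t,round(118*(1-np.cos(th))+np.sin(th)-16.3,1),round(118*np.sin(th)+np.cos(th)-1-58.9,1))
s=cv2.imread("pics/s13.png"); cv2.imwrite("pics/s13c.png",cv2.resize(s[40:240,200:420],(660,600)))
E
```

```text
15.5667 [586.83206078 281.85818928 228.98218627] [ 1.79402018 -5.59937571 -3.91061573] [-0.85232574 -0.03196383 -0.04836122] 29.458321161753435
30 0.0 -0.0
33 3.3 5.2
36 6.8 10.3
39 10.6 15.1
42 14.7 19.8
45 19.0 24.2
48 23.5 28.5
51 28.2 32.4
54 33.2 36.2
57 38.3 39.6
60 43.6 42.8
```

View pics/w13.png

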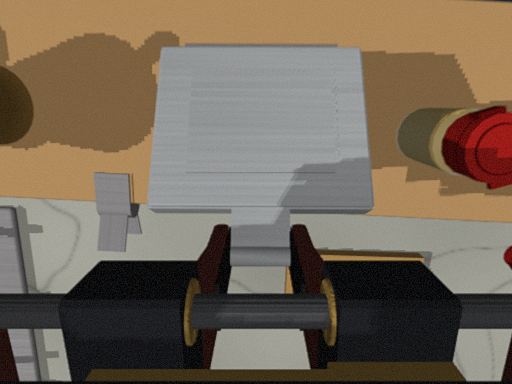

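View pics/s13c.png

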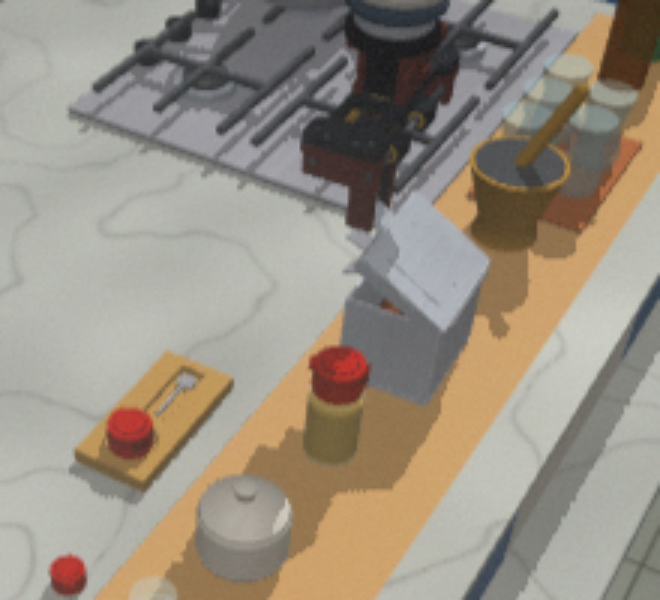

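The lid is up about 30° with the bead still between the fingers at (261,257). Continuing to 60°.

Emit:
{"api": "carry_out", "payload": {
  "targets": [
    [[0,0,0],[3.3,-0.1,5.2],20],
    [[0,0,0],[6.8,-0.2,10.3],20],
    [[0,0,0],[10.6,-0.2,15.1],20],
    [[0,0,0],[14.7,-0.1,19.8],20],
    [[0,0,0],[19,0.1,24.2],20],
    [[0,0,0],[23.5,0.4,28.5],20],
    [[0,0,0],[28.2,0.6,32.4],20],
    [[0,0,0],[33.2,0.8,36.2],20],
    [[0,0,0],[38.3,1.1,39.6],20],
    [[0,0,0],[43.6,1.4,42.8],20]
  ]
}}

```text
t: 16.5
ee_pos: [630.7, 283.8, 271.7]
orientation: [-3.14, -0.085, 0.001]
ft_force: [-0.2, 1.2, -5.5]
width: 29.5
```

Emit:
{"api": "carry_out", "payload": {
  "targets": [
    [[0,0,0],[0,0,0],20],
    [[0,0,0],[0,0,0],20],
    [[0,0,0],[0,0,0],20],
    [[0,0,0],[0,0,0],20]
  ]
}}

```text
t: 16.83
ee_pos: [630.3, 283.8, 271.4]
orientation: [-3.14, -0.085, -0.0]
ft_force: [0.3, 1.7, -3.2]
width: 29.8
```

```bash
python3 - <<'E'
from h import *
o=monitor.get_obs(); print(o["t"],o["ee_pos"],o["ft_force"],o["moment"],o["width"])
shot("wrist","w14.png");shot("scene","s14.png");shot("top","t14.png")
for n in("wrist","scene","top"):
  for q in("lid_grip","lid_hinge"):
    for d in place_of(q,n)[:2]: print(n,q,w(d["point"],n).round(1),d["confidence"])
print(capfit("top","t14.png",[443,111],10))
for q in ("cap","jar_empty","jar_yellow","jar_green","salt_cellar","cezve"):
    print(q,[(round(d["confidence"],2),w(d["point"],"top").round()) for d in place_of(q,"top")[:3]])
s=cv2.imread("pics/s14.png"); cv2.imwrite("pics/s14c.png",cv2.resize(s[40:340,170:420],(500,600)))
E
```

```text
16.8333 [630.30543738 283.76455499 271.42871993] [ 0.30770088  1.72044661 -3.1720533 ] [0.26569885 0.27326311 0.00626241] 29.763646935709712
wrist lid_grip [626.4 281.  283.2] 0.56
wrist lid_hinge [685.8 286.  179.9] 0.59
scene lid_grip [630.  284.9 283.4] 0.7
scene lid_hinge [689.5 286.7 176.4] 0.86
top lid_grip [626.8 287.3 280.4] 0.97
top lid_hinge [684.9 285.4 178.7] 0.95
(array([442.8, 113.3]), 324, 337)
cap [(0.55, array([439., 113.,   9.])), (0.47, array([485., -53.,   2.]))]
jar_empty [(0.65, array([ 639., -136.,   90.]))]
jar_yellow [(0.92, array([638., 137.,  93.]))]
jar_green [(0.8, array([ 639., -285.,   95.])), (0.47, array([ 640., -138.,   89.]))]
salt_cellar [(0.76, array([636.,  -4.,  91.])), (0.2, array([ 449., -188.,   -3.]))]
cezve []
```

View pics/w14.png

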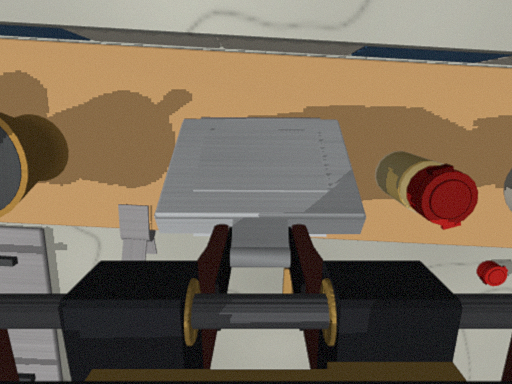

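View pics/s14c.png

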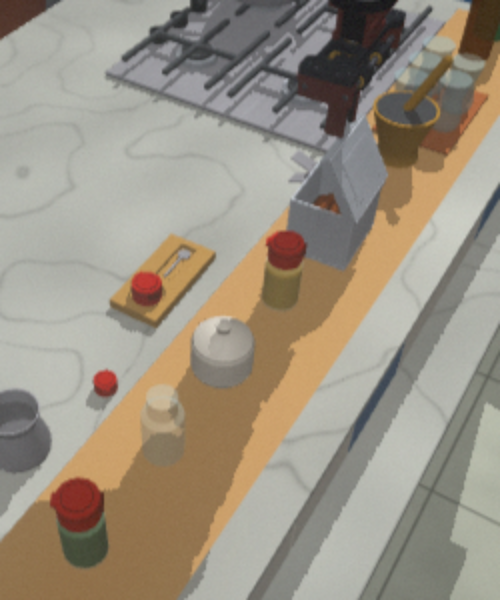

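The measured angle agrees: the TCP rose 101.6 mm and moved 59.6 mm horizontally, and the cameras put the bead about 102 mm above the hinge, so about 60°. The cap is in the recess, and all the jars and the salt cellar are where they started. One last check that it is still, then I hand in.

Emit:
{"api": "carry_out", "payload": {
  "targets": [
    [[0,0,0],[0,0,0],20],
    [[0,0,0],[0,0,0],20],
    [[0,0,0],[0,0,0],20],
    [[0,0,0],[0,0,0],20]
  ]
}}

```text
t: 17.92
ee_pos: [630.4, 283.7, 271.4]
orientation: [-3.14, -0.085, -0.0]
ft_force: [-1.3, 4.8, -1.7]
width: 29.4
```

```bash
python3 - <<'E'
from h import *
o=monitor.get_obs(); print(o["t"],o["ee_pos"],o["ft_force"],o["width"],abs(o["qvel"]).max())
print(order.close_job())
E
```

```text
17.9167 [630.3860399  283.67990617 271.4332917 ] [-1.26828435  4.83524792 -1.70403802] 29.380148068570072 0.0007171972463225827
the job is handed in; nothing more can be done
None
```

I took the red cap off the empty jar and set it rim down in the tray's round recess. Then I pinched the tin lid's bead, raised the lid to about 60°, and handed the job in at about 18 s while still holding it there. The hand-in gives no verdict.

**Lid:** the last checks agree on about 60°, from the tool's path (101.6 mm up, 59.6 mm towards the hinge) and from the cameras. The arm was still, with the fingers closed on the bead at 29.4 mm. The vertical force was about 2–3 N, near its noise level. A sideways force of a few newtons came and went (−6 N at the first pinch, +4.8 N at the end).

**Cap:** a wrist picture after release shows it level in the recess, about 1–2 mm off centre. The top camera puts it about 2 mm further in y than the wrist camera, roughly its calibration error.

**Everything else:** the empty jar, the yellow and green jars and the salt cellar read within about 5 mm of where they started, which is about the measuring error. The cezve was not found in the last top picture, so its position was not re-measured. The arm never came near it, and in the last scene crop its visible part stands upright.

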